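# Walk the cylinder head round to the drilling fence

### The arm

A 6-joint arm with a two-finger parallel gripper is mounted at the origin on the work surface. World frame = base frame: x ahead of the robot, y to its left, z up, the work surface at z = 0. Lengths are in m, angles in rad, forces in N, time in s.
With the tool pointing down it reaches from about 0.35 to 0.775 m from the base axis. Payload 7.3 kg.
Tool frame: the origin (TCP) lies on the centre line of the jaws, within the pads' length; the fingertips stand ahead of it and the grasp point (between the pads) lies 11 mm behind it (robot.nose_length is the z of the fingertips in the tool frame, in m); z points along the fingers, y is the line along which they close (so a half turn about z gives the same grasp; the last joint's range is limited). The gripper opens to 92 mm and grips with 3 to 60 N. Pads are 19 mm wide; open, the fingers measure 130 mm over their backs; the gripper's body (75 mm by 190 mm) begins 47 mm behind the grasp point.
Start: joints at [-1.278, 0.342, 1.524, -0, 1.275, -0.146], TCP at [0.223, -0.475, 0.235] pointing down, gripper open.
Joint ranges: [-2.53, 2.53], [-0.77, 2.02], [0.04, 2.7], [-1, 4.14], [0.28, 2.66], [-3.11, 3.11]. Speed limits (rad/s): [2.57, 2.57, 3.14, 3.14, 3.14, 3.14].

### API

Orientations are given as [roll, pitch, yaw] about the fixed x, y, z axes, in that order (R = Rz(yaw) Ry(pitch) Rx(roll)).
In Python, from cell import robot, cams gives the robot as it stands. The module is installed in compiled form; this text tells all that it offers.
- The arm moves only by the tool carry_out, never from a script. Its argument "deltas" is a list of rows, each a list of 7 numbers: the shift along the tool's x, y, z in cm, then the turn, a rotation vector about the tool's x, y, z in rad, then the opening, from 0 (shut) to 1 (fully open). A call has exactly 8 rows; each row shifts and turns the commanded pose from where the row before left it, along the tool's axes as they then stand; what a row does not reach is not made up. A row lasts 1/12 s, in which the tool goes at most 41.7 mm and 7.16 degrees, less where a joint would pass 70% of its speed; a pose out of reach is approached as far as the arm can. A call is refused whole if a number of a shift passes 4.17 or a number of a turn 0.125, either way. A call with a gripper value outside its range is refused whole. The fingers move at their own pace and stop on an object; "force" is the grip in N (left out, the last holds). Time passes only in rows, so rows that do not move let the fingers close, or fill a call up. It gives the time, the measured TCP pose, the force, the opening and the grip force at its end, in the units of the state.
- robot.observe(): the state, without advancing time (a new reading comes with each control period).
- cams.read_camera(name): name is "scene" or "top"; returns a dict with "image" (480x640x3 uint8, blue, green, red), "depth" (480x640 float32, m along the optical axis (not along the pixel's ray), 0 where there is no reading), "fx", "fy", "cx", "cy" (pixels), "D" ([k1, k2, p1, p2, k3] as OpenCV has them; the pictures are not rectified), "world_to_cam" (4x4, takes a point from world to camera coordinates). Camera axes: x right, y up, looking along -z (the intrinsics and any distortion apply to the point x, -y, -z); pixel columns grow to the right and rows downward; lengths in m; the calibration is good to about 2 mm. A picture is of the moment at which its call begins.
- robot.hand_in(): hands the job in; it is judged then, once.
The state is a dict: "time": time; "qpos": joint angles; "qvel": joint speeds; "joint_efforts": joint torques, N m; "tool_pos": TCP position; "tool_rot": TCP orientation; "contact_force": force on the tool from outside, world axes, zero at the start; "torque": the same for the moment, N m; "opening": finger opening in m; "grip_force": force on a finger pad.
Only numpy, scipy, OpenCV 4.12 (cv2) and the standard library are available. Lean on these libraries where they do the work, as an engineer would, in place of code of your own. Each camera call takes 0.05 s, during which the arm holds its last target. There are 200 camera calls.

### The job

Walk the finned cylinder head round on the bench by pushing its corners with the fingertips, until one of its two smooth long faces (either one) stands flat against the steel fence, with the whole of that face backed by the fence and nothing hanging past its ends. Push only: do not lift or tip the head, leave the loose parts and tools around it where they are, and draw the fingers clear when it is done.

Things in the scene. Friction and masses are not known exactly. Their poses are not given: they have to be found in the camera images.
- head: cylinder head: aluminium block, 90 mm along x, 120 along y, 64 tall, 0.7-1 kg, too wide to grip. Long faces (x = +-45 mm) are smooth with a dark round port; short ends (y = +-60 mm) are combs of fins; all four push like flat walls. Origin: centre of underside, z up. Slides with ordinary friction. Starts between robot and fence, long faces turned 40-90 degrees either way from facing the fence.
- fence: fence: fixed steel angle bracket beyond the head. Working face: upright wall 200 mm long, 40 mm tall, looking roughly towards the robot. Origin at the foot of the working face, midway along it; x points level into the fence (away from the head), y along the face (100 mm to each end), z up. The bracket reaches 60 mm behind the face.
- piston: bystander: bare aluminium piston standing upright, 50 mm diameter, 52 mm tall; origin at centre of its underside
- spring: bystander: steel valve spring standing upright, 30 mm diameter, 45 mm tall; origin at centre of its underside
- socket: bystander: steel spanner socket standing upright, 28 mm diameter, 50 mm tall; origin at centre of its underside
- screwdriver: bystander: screwdriver lying on the bench beyond the fence; origin under its middle, x towards the tip
- wrench: bystander: steel wrench lying on the bench to the robot's right; origin under its middle
- grease: bystander: grease can, 70 mm diameter, 85 mm tall, standing to the robot's left; origin at centre of its underside
- drill: bystander: hand drill lying on its side to the left; about 260 mm long, 60 mm tall; origin under the motor housing

How it is judged:
By the outcome, as a careful person would: the job done as asked, in the order asked, and still so for the second after the job is handed in, with the robot touching nothing.
It also fails if it takes over 61 s, if anything falls off the work surface, if the arm or the gripper's body presses on something with over 40 N, if the wrist force passes 120 N, or if a joint passes its speed limit or range.

## Working session

There is one attempt and no reset: what is moved stays moved. The work goes in short steps, Python scripts to look and compute and a tool call to move; the robot and the scene stay as the last step left them, time stands still between calls to the robot, and variables do not carry over. Pictures are saved under pics/ and viewed, at most 10 in all, crops included, and the job is handed in when it is done.

Besides the shell and the picture viewer there is one more tool, called after "Request:" as a command line: name --pt "numbers of a row" for each row, then --argument value for the rest. carry_out: Moves the arm, as the interface text tells. Its arguments: {"type":"object","properties":{"deltas":{"type":"array","items":{"type":"array","items":{"type":"number"}}},"force":{"type":"number"}},"required":["deltas"]}

```bash
mkdir -p pics; ls; cat > h.py <<'E'
import numpy as np, cv2
from cell import robot, cams
def cloud(name):
    c=cams.read_camera(name); d=c["depth"]; h,w=d.shape
    K=np.array([[c["fx"],0,c["cx"]],[0,c["fy"],c["cy"]],[0,0,1.]])
    u,v=np.meshgrid(np.arange(w),np.arange(h))
    p=cv2.undistortPoints(np.stack([u,v],-1).reshape(-1,1,2).astype(np.float64),K,np.array(c["D"],float)).reshape(h,w,2)
    P=np.stack([p[...,0]*d,-p[...,1]*d,-d,np.ones_like(d)],-1)
    W=P@np.linalg.inv(np.array(c["world_to_cam"])).T
    W=W[...,:3]; W[d<=0]=np.nan
    return c["image"],W
E
python3 - <<'E'
from h import *
for n in ("top","scene"):
    im,W=cloud(n); cv2.imwrite(f"pics/{n}0.png",im); np.save(n+"0.npy",W)
    for v in range(40,480,80): print([tuple(np.round(W[v,u],2)) for u in range(40,640,140)])
s=robot.observe(); print(s, robot.nose_length)
E
```

```text
pics
[(np.float64(1.73), np.float64(1.32), np.float64(-0.75)), (np.float64(1.69), np.float64(0.64), np.float64(-0.75)), (np.float64(1.67), np.float64(-0.0), np.float64(-0.75)), (np.float64(1.65), np.float64(-0.63), np.float64(-0.74)), (np.float64(1.68), np.float64(-1.3), np.float64(-0.76))]
[(np.float64(0.9), np.float64(0.67), np.float64(0.09)), (np.float64(0.93), np.float64(0.36), np.float64(0.0)), (np.float64(0.91), np.float64(-0.0), np.float64(0.02)), (np.float64(0.91), np.float64(-0.36), np.float64(0.01)), (np.float64(0.82), np.float64(-0.59), np.float64(0.2))]
[(np.float64(0.72), np.float64(0.71), np.float64(0.0)), (np.float64(0.72), np.float64(0.35), np.float64(-0.0)), (np.float64(0.71), np.float64(-0.0), np.float64(0.01)), (np.float64(0.71), np.float64(-0.34), np.float64(0.0)), (np.float64(0.65), np.float64(-0.57), np.float64(0.2))]
[(np.float64(0.52), np.float64(0.69), np.float64(0.0)), (np.float64(0.52), np.float64(0.33), np.float64(0.0)), (np.float64(0.51), np.float64(0.0), np.float64(0.07)), (np.float64(0.51), np.float64(-0.33), np.float64(0.01)), (np.float64(0.51), np.flo
[... 2275 characters left out ...]
t64(0.12))]
{'time': 0.1, 'qpos': array([-1.27806608e+00,  3.42597171e-01,  1.52487037e+00, -8.10621346e-07,
        1.27541238e+00, -1.45987229e-01]), 'qvel': array([ 0.00083167, -0.00173552, -0.00326646,  0.00061101,  0.00066956,
       -0.00160418]), 'joint_efforts': array([ 1.35377450e-03, -4.32001340e+01, -2.44696140e+01,  7.19775539e-02,
        5.25939942e-02, -3.10624819e-05]), 'tool_pos': array([ 0.2229376 , -0.47494615,  0.2341613 ]), 'tool_rot': array([-3.14031896e+00, -1.86491301e-04,  4.38717597e-01]), 'contact_force': array([-0.2340668 ,  0.88887998,  0.60856198]), 'torque': array([ 0.02486798, -0.0151244 ,  0.01435631]), 'grip_force': 0.0, 'opening': 0.09150770837252917} 0.008
```

View pics/top0.png

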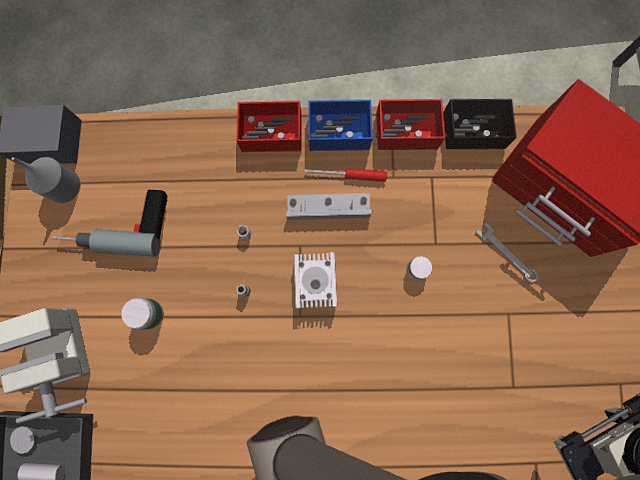

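View pics/scene0.png

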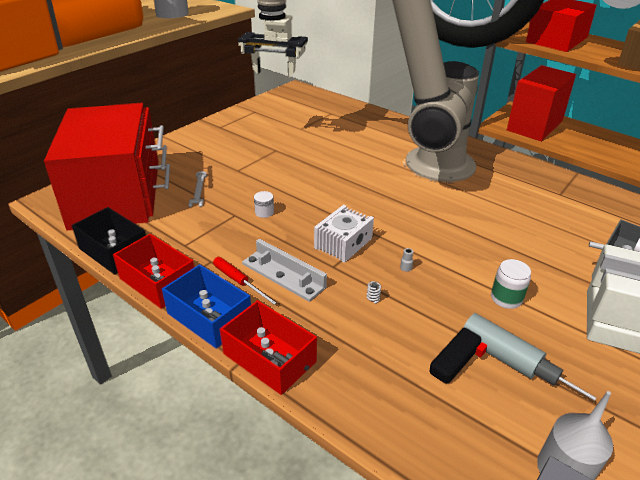

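Top view: the head is centred near pixel (315,280) with its fin combs up and down in the image, so the long faces point ±y. The fence is near (328,206), the piston at (420,267), the spring and socket at (243,232) and (243,290), and the grease can at (141,313).

```bash
cat >> h.py <<'E'
def rect(p):
    (c,s,a)=cv2.minAreaRect((p*1000).astype(np.float32)); return np.round(c,1),np.round(s,1),round(a,2)
def sel(W,x0,x1,y0,y1,z0,z1):
    P=W.reshape(-1,3); P=P[~np.isnan(P[:,0])]
    return P[(P[:,0]>x0)&(P[:,0]<x1)&(P[:,1]>y0)&(P[:,1]<y1)&(P[:,2]>z0)&(P[:,2]<z1)]
def head(W,box=(0.4,0.74,-0.15,0.17)):
    p=sel(W,*box,0.057,0.075); return rect(p[:,:2]),len(p),np.median(p[:,2])
E
python3 - <<'E'
from h import *
for n in ("top","scene"):
    W=np.load(n+"0.npy"); print(n,"head",head(W))
    f=sel(W,0.62,0.78,-0.15,0.15,0.033,0.05); print("fence wall",rect(f[:,:2]),len(f),np.median(f[:,2]))
    f=sel(W,0.62,0.85,-0.15,0.15,0.004,0.03); print("fence base",rect(f[:,:2]),len(f),np.median(f[:,2]))
    f=sel(W,0.62,0.78,-0.15,0.15,0.02,0.05)
    # nearest x per y-bin
    for y in np.arange(-.13,.12,.02):
        q=f[abs(f[:,1]-y)<.006]
        if len(q): print(round(y,2),np.round(np.percentile(q[:,0],[2,10,50]),4),end=' ')
    print()
    for nm,b in dict(piston=(.5,.6,-.3,-.18),spring=(.58,.7,.13,.25),socket=(.42,.55,.13,.25)).items():
        p=sel(W,*b,.02,.07); print(nm,rect(p[:,:2]) if len(p)>5 else None,p[:,2].max() if len(p) else 0)
E
python3 - <<'E'
import cv2
a=cv2.imread('pics/top0.png')[170:330,200:460]; cv2.imwrite('pics/c0.png',cv2.resize(a,None,fx=3,fy=3))
E
```

```text
top head ((array([511.4,  11.7]), array([118.8,  90.2]), 2.09), 1906, np.float64(0.06537893460028155))
fence wall (array([683.8, -20.4]), array([ 41.4, 198.2]), 0.13) 513 0.04186850804379194
fence base (array([734.9,   0. ]), array([299.9, 229.4]), 89.94) 3950 0.009055929660952255
-0.13 [0.7542 0.7563 0.7639] -0.11 [0.6654 0.6664 0.7579] -0.09 [0.6646 0.6654 0.7599] -0.07 [0.6648 0.6653 0.7607] -0.05 [0.6641 0.6645 0.6695] -0.03 [0.6637 0.6645 0.6679] -0.01 [0.6642 0.6644 0.6678] 0.01 [0.6638 0.6641 0.6683] 0.03 [0.6632 0.6639 0.6683] 0.05 [0.663  0.6634 0.6662] 0.07 [0.6627 0.6631 0.6668] 
piston (array([ 538.4, -225.8]), array([50.3, 50.1]), 42.82) 0.05745151420504202
spring (array([629. , 180.1]), array([27.8, 28.3]), 76.02) 0.05268672525967677
socket (array([492.8, 177.9]), array([24.6, 25.5]), 85.84) 0.05698310565320064
scene head ((array([513.6,  14.1]), array([125.3,  93.6]), 2.79), 1124, np.float64(0.06240288986893844))
fence wall (array([672.1, -17.8]), array([ 16.6, 200.4]), 1.18) 439 0.03866260344306083
fence base (array([748.,  -1.]), array([206.7, 298.1]), 0.9) 3054 0.012218880989403158
-0.13 [0.7607 0.7634 0.7708] -0.11 [0.6679 0.671  0.6794] -0.09 [0.6668 0.6689 0.6779] -0.07 [0.6673 0.6722 0.6856] -0.05 [0.6653 0.6687 0.6755] -0.03 [0.6669 0.6698 0.6758] -0.01 [0.6659 0.6684 0.6753] 0.01 [0.665  0.6688 0.6753] 0.03 [0.6634 0.6665 0.6744] 0.05 [0.6671 0.6699 0.6767] 0.07 [0.6636 0.667  0.6749] 
piston (array([ 541.1, -223.6]), array([52. , 49.8]), 16.22) 0.05408171737227163
spring (array([631. , 182.7]), array([30.7, 28. ]), 7.4) 0.04727085201556669
socket (array([495.5, 182.6]), array([24.2, 25.9]), 11.14) 0.05219334227570316
```

View pics/c0.png

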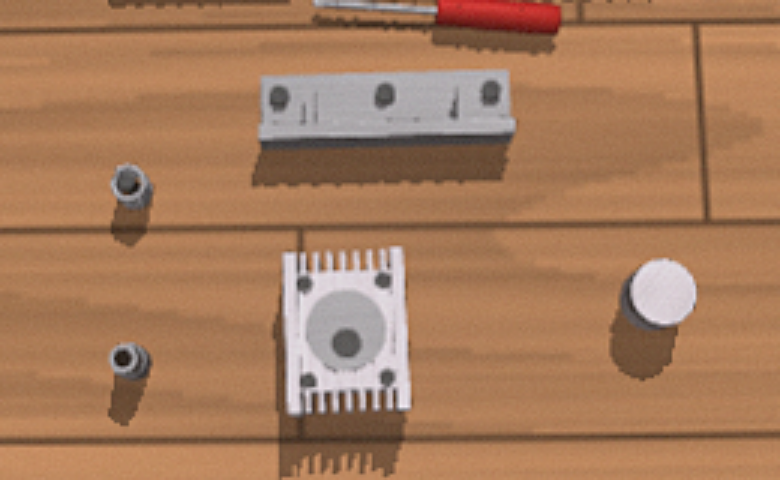

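Head is at (0.512, 0.012) with its long axis about 2° off x. The fence face is at x≈0.665, centred at y≈-0.021, so the head must end near (0.62, -0.02) turned 90° clockwise. I'll shut the fingers and go to the head's left side near its far end.

Request:
carry_out --pt "0 0 0 0 0 0.11 0" --pt "0 0 0 0 0 0.11 0" --pt "0 0 0 0 0 0.11 0" --pt "0 0 0 0 0 0.109 0" --pt "2 -3.5 0 0 0 0 0" --pt "2 -3.5 0 0 0 0 0" --pt "2 -3.5 0 0 0 0 0" --pt "2 -3.5 0 0 0 0 0" --force 20

```text
time: 0.77
tool_pos: [0.3033, -0.3336, 0.2343]
tool_rot: [-3.141, 0.0, -0.001]
contact_force: [1.2, -0.3, -0.1]
opening: 0.0432
grip_force: 0.0
```

Request:
carry_out --pt "2 -3.5 0 0 0 0 0" --pt "2 -3.5 0 0 0 0 0" --pt "2 -3.5 0 0 0 0 0" --pt "2 -3.5 0 0 0 0 0" --pt "2 -3.5 0 0 0 0 0" --pt "2 -3.5 0 0 0 0 0" --pt "2 -3.5 0 0 0 0 0" --pt "2 -3.5 0 0 0 0 0"

```text
time: 1.43
tool_pos: [0.4636, -0.0533, 0.2346]
tool_rot: [3.142, 0.0, -0.0]
contact_force: [0.7, -1.0, -0.3]
opening: 0.0006
grip_force: 0.0
```

Request:
carry_out --pt "2.3 -3.8 0 0 0 0 0" --pt "2.3 -3.8 0 0 0 0 0" --pt "2.3 -3.8 0 0 0 0 0" --pt "2.3 -3.8 0 0 0 0 0" --pt "0 0 4 0 0 0 0" --pt "0 0 4 0 0 0 0" --pt "0 0 4 0 0 0 0" --pt "0 0 4 0 0 0 0"

```text
time: 2.1
tool_pos: [0.549, 0.0877, 0.0728]
tool_rot: [3.141, 0.0, 0.001]
contact_force: [0.1, -0.1, -0.2]
opening: 0.0004
grip_force: 0.0
```

Request:
carry_out --pt "0 0 2 0 0 0 0" --pt "0 0 1.5 0 0 0 0" --pt "0 0 1.5 0 0 0 0" --pt "0 0 0 0 0 0 0" --pt "0 1 0 0 0 0 0" --pt "0 1 0 0 0 0 0" --pt "0 0.5 0 0 0 0 0" --pt "0 0.5 0 0 0 0 0"

```text
time: 2.77
tool_pos: [0.5503, 0.0563, 0.0258]
tool_rot: [-3.141, -0.002, -0.001]
contact_force: [0.3, 3.0, -0.8]
opening: 0.0006
grip_force: 1.5
```

Request:
carry_out --pt "0 0.5 0 0 0 0 0" --pt "0 0.5 0 0 0 0 0" --pt "0 0.5 0 0 0 0 0" --pt "0 0.5 0 0 0 0 0" --pt "0 0.5 0 0 0 0 0" --pt "0 0.5 0 0 0 0 0" --pt "0 0.5 0 0 0 0 0" --pt "0 0 0 0 0 0 0"

```text
time: 3.43
tool_pos: [0.5501, 0.0213, 0.0254]
tool_rot: [3.141, -0.002, -0.001]
contact_force: [2.7, 2.1, 1.5]
opening: 0.0007
grip_force: 0.9
```

```bash
python3 -c "
from h import *
im,W=cloud('top'); print(head(W)); cv2.imwrite('pics/t1.png',im[170:330,200:460]);s=robot.observe();print(s['tool_pos'],s['time'])"
```

```text
((array([483.7, -56.7]), array([100.1, 105.6]), 18.95), 560, np.float64(0.06571363909389805))
[0.54980487 0.0215676  0.02516477] 3.4833
```

```bash
python3 -c "
from h import *
im,W=cloud('top'); im2,W2=cloud('scene'); a=cv2.resize(im[160:340,200:460],None,fx=1.9,fy=1.9); b=cv2.resize(im2[150:330,230:490],None,fx=1.9,fy=1.9); c=np.vstack([a,b])[:, :]; print(c.shape,head(W2)); cv2.imwrite('pics/t2.png',np.hstack([a,b])[:, :] if 0 else cv2.resize(c,None,fx=.85,fy=.85))"
```

```text
(684, 494, 3) ((array([541.7, -21.5]), array([136.1,  57.7]), 62.82), 183, np.float64(0.06120953603342971))
```

View pics/t2.png

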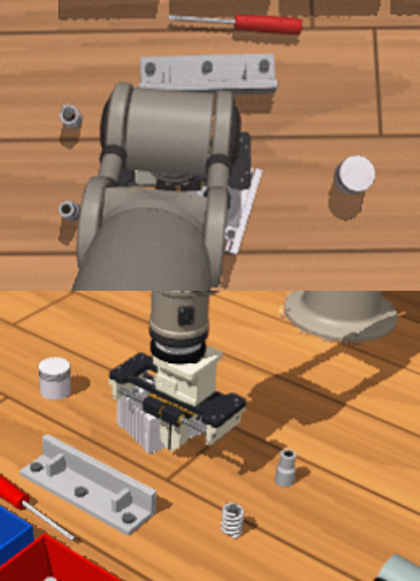

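Top view: the head has turned roughly 15–20° clockwise and the arm hides most of it; bystanders are untouched. I'll back off left and toward the robot to see it properly.

Request:
carry_out --pt "0 -1.5 0 0 0 0 0" --pt "0 -2.5 0 0 0 0 0" --pt "0 -2 -2 0 0 0 0" --pt "0 -1 -3 0 0 0 0" --pt "-2 -1 -3 0 0 0 0" --pt "-3 -1 -2 0 0 0 0" --pt "-4 -1 0 0 0 0 0" --pt "-4 -1 0 0 0 0 0"

```text
time: 4.25
tool_pos: [0.4184, 0.1324, 0.1255]
tool_rot: [3.141, -0.002, -0.0]
contact_force: [-0.2, 0.2, -0.6]
opening: 0.0007
grip_force: 0.0
```

```bash
python3 -c "
from h import *
im,W=cloud('top'); print(head(W)); s=robot.observe();print(s['tool_pos'])
im,W=cloud('scene'); print(head(W))"
```

```text
((array([499.8, -32.6]), array([ 90.3, 120.4]), 71.59), 1913, np.float64(0.06527807277552289))
[0.40711309 0.13317988 0.1230971 ]
((array([500.7, -30. ]), array([ 95.5, 123.2]), 71.19), 1082, np.float64(0.062170246524009876))
```

Request:
carry_out --pt "0 3.3 0 0 0 0 0" --pt "0 3.3 0 0 0 0 0" --pt "0 3.2 0 0 0 0 0" --pt "0 0 3.5 0 0 0 0" --pt "0 0 3.5 0 0 0 0" --pt "0 0 2.8 0 0 0 0" --pt "0.5 0 0 0 0 0 0" --pt "0.5 0 0 0 0 0 0"

```text
time: 5.02
tool_pos: [0.4289, 0.0342, 0.026]
tool_rot: [-3.141, 0.004, -0.0]
contact_force: [0.3, -0.4, 1.2]
opening: 0.0001
grip_force: 0.0
```

Request:
carry_out --pt "1 0 0 0 0 0 0" --pt "1 0 0 0 0 0 0" --pt "1 0 0 0 0 0 0" --pt "0.5 0 0 0 0 0 0" --pt "0.5 0 0 0 0 0 0" --pt "0.5 0 0 0 0 0 0" --pt "0.5 0 0 0 0 0 0" --pt "0.5 0 0 0 0 0 0"

```text
time: 5.68
tool_pos: [0.4841, 0.0348, 0.0279]
tool_rot: [-3.141, 0.001, 0.0]
contact_force: [-5.0, 2.3, 4.6]
opening: -0.0001
grip_force: 2.9
```

Request:
carry_out --pt "0.5 0 0 0 0 0 0" --pt "0.5 0 0 0 0 0 0" --pt "0.5 0 0 0 0 0 0" --pt "0.5 0 0 0 0 0 0" --pt "0.5 0 0 0 0 0 0" --pt "0.5 0 0 0 0 0 0" --pt "0 0 0 0 0 0 0" --pt "-1 0 0 0 0 0 0"

```text
time: 6.35
tool_pos: [0.5073, 0.0338, 0.0272]
tool_rot: [3.141, -0.005, -0.0]
contact_force: [-0.5, -0.2, 0.1]
opening: 0.0002
grip_force: 0.0
```

Request:
carry_out --pt "-3 0 0 0 0 0 0" --pt "-3 0 0 0 0 0 0" --pt "0 0 -3.5 0 0 0 0" --pt "0 -2 -3.5 0 0 0 0" --pt "-1 -3 -3 0 0 0 0" --pt "-1 -4 0 0 0 0 0" --pt "0 -1 0 0 0 0 0" --pt "0 0 0 0 0 0 0"

```text
time: 7.02
tool_pos: [0.4253, 0.1349, 0.126]
tool_rot: [-3.141, -0.003, 0.004]
contact_force: [0.6, -0.4, 0.1]
opening: 0.0005
grip_force: 0.0
```

```bash
python3 -c "
from h import *
im,W=cloud('top'); print(head(W)); s=robot.observe();print(s['tool_pos'])
im,W=cloud('scene'); print(head(W))"
```

```text
((array([537.8, -50.9]), array([ 90.3, 119.8]), 36.59), 1898, np.float64(0.06540038278110683))
[0.4252997  0.13350319 0.12542712]
((array([539. , -48.4]), array([ 97.7, 117.8]), 37.89), 1136, np.float64(0.06225962301840904))
```

Request:
carry_out --pt "0.3 4 0 0 0 0 0" --pt "0.3 4 0 0 0 0 0" --pt "0.3 4 0 0 0 0 0" --pt "0.3 4 0 0 0 0 0" --pt "0.3 4 0 0 0 0 0" --pt "0.2 0.6 3 0 0 0 0" --pt "0 0 3.5 0 0 0 0" --pt "0 0 3.5 0 0 0 0"

```text
time: 7.78
tool_pos: [0.4422, -0.0762, 0.0242]
tool_rot: [3.14, -0.002, -0.005]
contact_force: [0.7, 0.3, -0.8]
opening: 0.0009
grip_force: 0.0
```

Request:
carry_out --pt "0 0 0 0 0 0 0" --pt "0.8 -0.6 0 0 0 0 0" --pt "0.8 -0.6 0 0 0 0 0" --pt "0.4 -0.3 0 0 0 0 0" --pt "0.4 -0.3 0 0 0 0 0" --pt "0.4 -0.3 0 0 0 0 0" --pt "0.4 -0.3 0 0 0 0 0" --pt "0.4 -0.3 0 0 0 0 0"

```text
time: 8.45
tool_pos: [0.4776, -0.0454, 0.0267]
tool_rot: [3.141, 0.001, 0.001]
contact_force: [-4.5, -1.1, 4.0]
opening: 0.0002
grip_force: 2.7
```

Request:
carry_out --pt "0.4 -0.3 0 0 0 0 0" --pt "0.4 -0.3 0 0 0 0 0" --pt "0.4 -0.3 0 0 0 0 0" --pt "0.4 -0.3 0 0 0 0 0" --pt "0.4 -0.3 0 0 0 0 0" --pt "0.4 -0.3 0 0 0 0 0" --pt "0.4 -0.3 0 0 0 0 0" --pt "0 0 0 0 0 0 0"

```text
time: 9.12
tool_pos: [0.5069, -0.0242, 0.0263]
tool_rot: [3.141, -0.002, 0.001]
contact_force: [-1.1, -0.5, 0.5]
opening: 0.0005
grip_force: 0.5
```

Request:
carry_out --pt "-2 1 0 0 0 0 0" --pt "-3 1 0 0 0 0 0" --pt "-3 0 -2 0 0 0 0" --pt "-3 0 -3 0 0 0 0" --pt "-1 -3 -3 0 0 0 0" --pt "0 -4 0 0 0 0 0" --pt "0 -4 0 0 0 0 0" --pt "0 -2 0 0 0 0 0"

```text
time: 9.78
tool_pos: [0.3878, 0.0864, 0.105]
tool_rot: [-3.141, -0.005, 0.0]
contact_force: [-0.2, -0.0, -1.0]
opening: 0.0006
grip_force: 0.0
```

```bash
python3 -c "
from h import *
im,W=cloud('top'); print(head(W)); s=robot.observe();print(s['tool_pos'])
im,W=cloud('scene'); print(head(W))"
```

```text
((array([568.6, -44.6]), array([ 90.6, 119.7]), 8.69), 1908, np.float64(0.06534059026913597))
[0.38764355 0.08793607 0.10467014]
((array([570.3, -42.1]), array([ 95.7, 120.8]), 9.04), 1180, np.float64(0.0620813680883478))
```

Request:
carry_out --pt "1.7 3.3 0 0 0 -0.014 0.5" --pt "2.5 3.3 0 0 0 0 0.5" --pt "2.5 3.3 0 0 0 0 0.5" --pt "2 3.3 0 0 0 0 0.5" --pt "0 0 3 0 0 0 0.5" --pt "0 0 3 0 0 0 0.5" --pt "0 0 2 0 0 0 0.5" --pt "0 0 0 0 0 0 0.5"

```text
time: 10.55
tool_pos: [0.4732, -0.048, 0.0204]
tool_rot: [-3.14, 0.006, 0.012]
contact_force: [-1.5, 0.9, -0.6]
opening: 0.0449
grip_force: 0.0
```

Request:
carry_out --pt "1 0 0 0 0 0 0.5" --pt "1 0 0 0 0 0 0.5" --pt "0.5 0 0 0 0 0 0.5" --pt "0.5 0 0 0 0 0 0.5" --pt "0.5 0 0 0 0 0 0.5" --pt "0.5 0 0 0 0 0 0.5" --pt "0.5 -0.1 0 0 0 0 0.5" --pt "0.5 -0.1 0 0 0 0 0.5"

```text
time: 11.22
tool_pos: [0.524, -0.0442, 0.0237]
tool_rot: [-3.141, 0.003, 0.014]
contact_force: [-5.4, 0.9, 4.2]
opening: 0.0463
grip_force: 2.8
```

Request:
carry_out --pt "0.5 -0.1 0 0 0 0 0.5" --pt "0.5 -0.1 0 0 0 0 0.5" --pt "0.5 -0.1 0 0 0 0 0.5" --pt "0.5 -0.1 0 0 0 0 0.5" --pt "0.4 -0.1 0 0 0 0 0.5" --pt "0.4 -0.1 0 0 0 0 0.5" --pt "0.4 -0.1 0 0 0 0 0.5" --pt "0.3 0 0 0 0 0 0.5"

```text
time: 11.88
tool_pos: [0.5593, -0.0371, 0.0237]
tool_rot: [-3.141, 0.002, 0.014]
contact_force: [-5.9, 0.1, 5.1]
opening: 0.0462
grip_force: 3.2
```

Request:
carry_out --pt "0.2 0 0 0 0 0 0.5" --pt "0.2 0 0 0 0 0 0.5" --pt "0.2 0 0 0 0 0 0.5" --pt "0.1 0 0 0 0 0 0.5" --pt "0.1 0 0 0 0 0 0.5" --pt "0 0 0 0 0 0 0.5" --pt "0 0 0 0 0 0 0.5" --pt "0 0 0 0 0 0 0.5"

```text
time: 12.55
tool_pos: [0.5638, -0.0369, 0.0236]
tool_rot: [-3.141, 0.009, 0.014]
contact_force: [-17.4, -1.9, 13.0]
opening: 0.0462
grip_force: 8.8
```

Request:
carry_out --pt "0.1 0 0 0 0 0 0.5" --pt "0 0 0 0 0 0 0.5" --pt "0 0 0 0 0 0 0.5" --pt "-0.5 0 0 0 0 0 0.5" --pt "-0.5 0 0 0 0 0 0.5" --pt "-1 0 0 0 0 0 0.5" --pt "-2 0 0 0 0 0 0.5" --pt "-3 0 0 0 0 0 0.5"

```text
time: 13.22
tool_pos: [0.501, -0.0385, 0.0239]
tool_rot: [3.141, -0.005, 0.014]
contact_force: [-1.0, 0.1, 0.1]
opening: 0.0459
grip_force: 0.0
```

Request:
carry_out --pt "-3 0 0 0 0 0 0.5" --pt "-2 0 -3 0 0 0 0.5" --pt "-2 0 -3.5 0 0 0 0.5" --pt "0 -3 -3.5 0 0 0 0.5" --pt "0 -4 0 0 0 0 0.5" --pt "0 -4 0 0 0 0 0.5" --pt "0 -4 0 0 0 0 0.5" --pt "0 0 0 0 0 0 0.5"

```text
time: 13.88
tool_pos: [0.427, 0.1138, 0.1209]
tool_rot: [-3.14, -0.003, 0.019]
contact_force: [-0.8, -1.0, -0.6]
opening: 0.0458
grip_force: 0.0
```

```bash
python3 -c "
from h import *
im,W=cloud('top'); print(head(W)); s=robot.observe();print(s['tool_pos'],s['time'])
f=sel(W,0.62,0.78,-0.15,0.15,0.033,0.05); print(rect(f[:,:2]))
cv2.imwrite('pics/f.png',cv2.resize(im[170:310,230:430],None,fx=3.5,fy=3.5))
im,W=cloud('scene'); print(head(W)); cv2.imwrite('pics/fs.png',cv2.resize(im[160:320,220:440],None,fx=3.5,fy=3.5))"
```

```text
((array([619.6, -40.5]), array([ 91.7, 118.9]), 1.32), 1870, np.float64(0.06539250501671645))
[0.42716528 0.11133078 0.1206298 ] 13.9333
(array([662.2, -20. ]), array([198.6,  76. ]), 85.67)
((array([621.1, -37.3]), array([ 95.5, 122.6]), 1.71), 1250, np.float64(0.06225272661246084))
```

View pics/f.png

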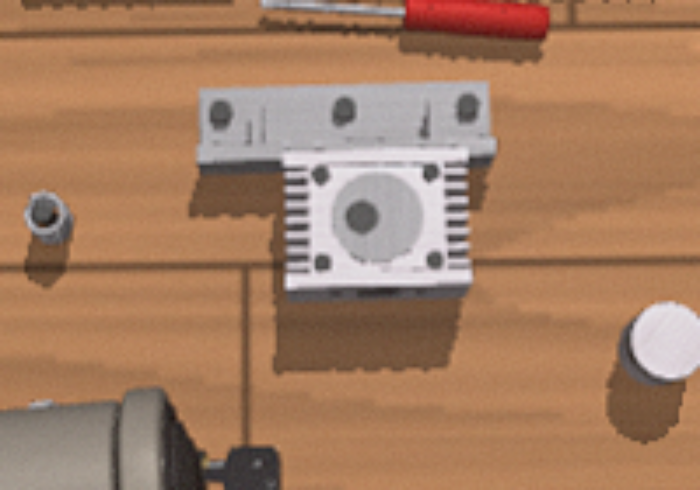

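View pics/fs.png

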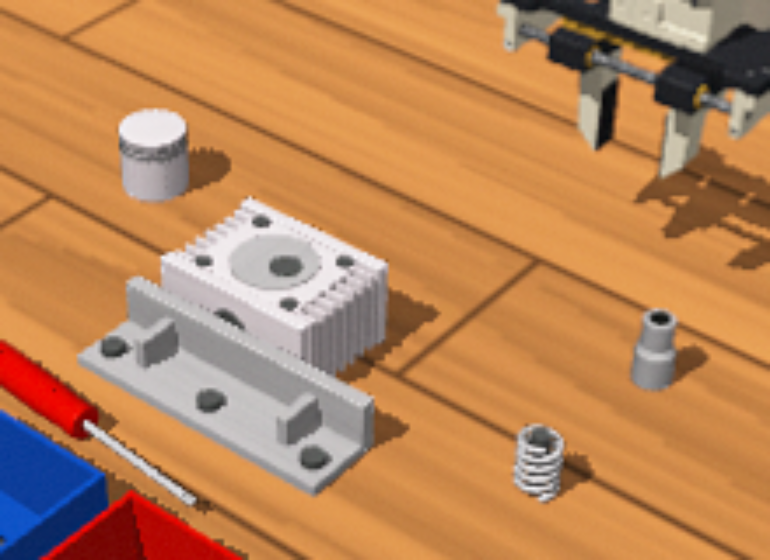

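The pictures show the head's smooth long face against the wall. Its right end is about 20 mm inside the fence's right end, the left end is well inside, and the bystanders are untouched. The press reached 17 N through both fingers, which is enough to seat it, and the fingers are clear, so I'm handing in.

```bash
python3 -c "
from cell import robot
print(robot.hand_in())"
```

```text
the job is handed in; nothing more can be done
None
```

The cylinder head's smooth long face is flat against the fence to within camera accuracy (about half a degree), about 20 mm inside the nearer fence end. The fingers are clear, nothing else was moved, and the job was handed in at about 14 s.

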